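Show the long objective to the inspection camera

ROBOT

A 7-joint arm with a two-finger parallel gripper is mounted at the origin on the work surface. World frame = base frame: x ahead of the robot, y to its left, z up, the work surface at z = 0. Lengths are in mm, angles in rad, forces in N, time in s.
With the tool pointing down it reaches from about 425 to 1025 mm from the base axis. Payload 9.4 kg.
Tool frame: the origin (TCP) lies between the finger pads; the fingertips stand 17 mm ahead of it and the grasp point (between the pads) lies 2 mm behind it (arm.tip_reach is the distance from the TCP to the fingertips, in mm); z points along the fingers, y is the line along which they close (so a half turn about z gives the same grasp; the last joint's range is limited). The gripper opens to 85 mm and grips with 20 to 120 N. Pads are 22 mm wide; open, the fingers measure 114 mm over their backs; the gripper's body (76 mm by 85 mm) begins 54 mm behind the grasp point. The pads swing forward as they close: fully open they stand 13 mm farther back than shut.
Start: joints at [1.18, 0.599, -0.003, 1.599, 0.002, 0.943, -0.08], TCP at [223.781, -689.599, 248.275] pointing down, gripper open.
Joint ranges: [-2.57, 2.57], [-0.35, 1.97], [-1.29, 1.29], [0.11, 2.56], [-1.05, 4.19], [0.11, 1.86], [-2.63, 2.63]. Speed limits (rad/s): [2.22, 2.22, 3.01, 3.01, 3.14, 3.14, 3.14].

INTERFACE

Orientations are given as a unit quaternion [x, y, z, w].
In Python, from workcell import arm gives the robot as it stands.
- The arm moves only by the tool drive_tool, never from a script. Its argument "series" is one flat list of numbers, 7 for each row, row after row: the shift along the tool's x, y, z in cm, then the turn, a rotation vector about the tool's x, y, z in degrees, then the closure, from 0 (fully open) to 1 (shut). A call has 1 to 12 rows; each row shifts and turns the commanded pose from where the row before left it, along the tool's axes as they then stand; what a row does not reach is not made up. A row lasts 1/10 s, in which the tool goes at most 50 mm and 8.59 degrees, less where a joint would pass 70% of its speed; a pose out of reach is approached as far as the arm can. A call is refused whole if a number of a shift passes 5 or a number of a turn 8.59, either way. A call with a gripper value outside its range is refused whole. The fingers move at their own pace and stop on an object; "newtons" is the grip in N (left out, the last holds). Time passes only in rows, so rows that do not move let the fingers close. It gives the time, the measured TCP pose, the force, the opening and the grip force at its end, in the units of the state.
- arm.get_state(): the state, without advancing time (a new reading comes with each control period).
- arm.snapshot(name): name is "scene" or "top" or "wrist"; returns (picture, depth): 400x640x3 uint8, red, green, blue; 400x640 float32, mm along the optical axis (not along the pixel's ray), 0 where there is no reading.
- arm.get_calibration(name): a dict with "intrinsics" (3x3 intrinsics, pixels), "k1" (the pictures are not rectified: a ray, as slopes to the right and down, at radius r is drawn at 1 + k1 r^2 times it, then the intrinsics apply), "position" and "rotation" of the camera in the world. Camera axes: x right, y up, looking along -z (the intrinsics and any distortion apply to the point x, -y, -z); pixel columns grow to the right and rows downward; lengths in mm; the calibration is good to about 2 mm. A picture is of the moment at which its call begins: read the wrist's pose just before it. get_calibration takes no time and is no camera call; for the wrist camera it gives the pose at the moment of the call.
- arm.job_done(): hands the job in; it is judged then, once.
The state is a dict: "clock": time; "q": joint angles; "joint_velocities": joint speeds; "joint_torque": joint torques, N m; "tool_pos": TCP position; "tcp_rot": TCP orientation; "ft_force": force on the tool from outside, world axes, zero at the start; "ft_torque": the same for the moment, N m; "grip_width": finger opening in mm; "grasp_force": force on a finger pad.
Only numpy, scipy, OpenCV 4.12 (cv2) and the standard library are available. Lean on these libraries where they do the work, as an engineer would, in place of code of your own. Each camera call takes 0.05 s, during which the arm holds its last target. There are 200 camera calls.

TASK

Slide the knob of the storage block's transport lock all the way to its end stop, then lift the longest of the three microscope objectives out of the block and hold it up to the inspection camera: its front lens (the narrow nose end) looking straight into the camera's lens, centred on it and about 8 cm in front of it. Finish while still holding it there, still and in the air; do not put it down or let it go. Leave the other two objectives in their wells and the rest of the bench undisturbed.

Things in the scene. Friction and masses are not known exactly. Their poses are not given: they have to be found in the camera images.
- block: Fixed grey storage block, 70 mm (x) by 272 mm (y) by 45 mm high; origin: centre of its underside, on the table. Three wells, 26 mm wide, 36 mm deep, in a row along its y at y = -70, -10 and +50 mm, one objective in each, in any order. The aluminium lock plate, 56 mm wide in x and 4 mm thick, lies over it, its top 54.5 mm above the table.
- lock (a joint): Lock plate's slide along the block's +y, in m: 0 locked, 0.030 at the end stop; starts at 0 to 0.006. Locked, the plate's narrow slots hold the objectives down by their collars; at the end stop its 40 mm openings lie over the wells and the objectives lift straight out. About 1.5 N of friction; stays where it is left.
- lock_grip (a point): Centre of the top of the lock's knob, a black upright block 24 mm (block's x) by 16 mm (block's y) by 36 mm high standing on the lock plate near the block's +y end, its top 90.5 mm above the table; moves with the lock. Slide it towards the block's +y (away from the objectives).
- objective_long: Longest microscope objective, 72 mm long, loose, nose down in a well. Origin: centre of its front lens (12 mm face at the nose tip), 19 mm above the table; +z runs along its axis to the thread end, now 91 mm above the table. Steel nose 23 mm wide; steel collar 34 mm wide, 26 to 30 mm along z, rests on the block; black barrel 24 mm wide, to 68 mm; thread end 20 mm wide. 0.1 to 0.21 kg.
- objective_long_top (a point): Centre of the long objective's thread end, 72 mm along its z from its origin.
- objective_mid: Middle-sized microscope objective, 57 mm long, loose, nose down in a well. Origin: centre of its front lens (12 mm face at the nose tip), 22 mm above the table; +z runs along its axis to the thread end, now 79 mm above the table. Steel nose 23 mm wide; steel collar 34 mm wide, 23 to 27 mm along z, rests on the block; black barrel 24 mm wide, to 53 mm; thread end 20 mm wide. Leave it.
- objective_short: Shortest microscope objective, 43 mm long, loose, nose down in a well. Origin: centre of its front lens (12 mm face at the nose tip), 26 mm above the table; +z runs along its axis to the thread end, now 69 mm above the table. Steel nose 23 mm wide; steel collar 34 mm wide, 19 to 23 mm along z, rests on the block; black barrel 24 mm wide, to 39 mm; thread end 20 mm wide. Leave it.
- camera: Inspection camera fixed on a low stand: white ring light 56 mm across around a dark lens. Origin: centre of the lens face, 112 mm above the table; +z is its optical axis, out of the lens: 55 degrees up from level, back towards the robot's side; its heading varies. The long objective's origin belongs 80 mm along this +z, its own +z parallel to it and the same way.
- bottle_a: Amber bottle with black cap, 44 mm diameter, 85 mm high, behind the block; origin: centre of its underside. Bystander.
- bottle_b: The same kind of amber bottle, farther to the robot's left, near the camera. Bystander.
- carton: Yellow carton 40 x 60 x 90 mm high, standing; origin: centre of its underside. Bystander.
- pipette: White and blue pipette lying on the table, 240 mm long along its x, 26 mm thick; origin: near the middle of its length, at its underside. Bystander.
- slide_box: Wooden slide box 85 x 100 x 32 mm high, on the table to the robot's left; origin: centre of its underside. Bystander.
Not all that is in view belongs to the job. Leave any green or pink look-alike of the objective_long alone.

How it is judged (in metres and radians):
On the way, in this order (a step that is already met when the one before it is completed fails the run):
1. the lock is slid to its end stop with the long objective still in its well (value of joint lock above 0.0275 m and distance of objective_long from where it was at the start of the episode below 0.01 m), for 0.2 s.
2. the long objective is lifted out of the block in the fingers (height (world z) of objective_long above 0.075 m and contact force between the fingers and objective_long above 1 N), for 0.2 s.
At the end, for the whole second after the job is handed in: Lock beyond 27.5 mm; long objective held in the fingers only, still, front lens towards the camera, 60 to 100 mm in front of its lens, within 15 mm of its axis each way, axes within 0.2 rad, over 120 mm up; other objectives within 15 mm, bystanders within 30 mm of their start (value of joint lock above 0.0275 m and x of objective_long in the frame of camera between -0.015 and 0.015 m and y of objective_long in the frame of camera between -0.015 and 0.015 m and z of objective_long in the frame of camera between 0.06 and 0.1 m and angle between the z axis of objective_long and the z axis of camera, either way round below 0.2 rad and z of objective_long_top in the frame of camera above 0.115 m and height (world z) of objective_long above 0.12 m and contact force between the fingers and objective_long above 1 N and contact force between objective_long and block below 0.1 N and contact force between objective_long and camera below 0.1 N and linear speed of objective_long below 0.02 m/s and distance of each of objective_mid, objective_short from where it was at the start of the episode below 0.015 m and distance of each of bottle_a, bottle_b, carton, pipette, slide_box from where it was at the start of the episode below 0.03 m); the arm keeps its last pose, push and grip.
It fails at once if another objective is pulled out or displaced (distance of any of objective_mid, objective_short from where it was at the start of the episode above 0.02 m).
It fails at once if a bystander is knocked away (distance of any of bottle_a, bottle_b, carton, pipette, slide_box from where it was at the start of the episode above 0.04 m).
It also fails if it takes over 48 s, if anything falls off the work surface, if the arm or the gripper's body presses on something with over 40 N, if the wrist force passes 120 N, or if a joint passes its speed limit or range.

## Working session

There is one attempt and no reset: what is moved stays moved. The work goes in short steps, Python scripts to look and compute and a tool call to move; the robot and the scene stay as the last step left them, time stands still between calls to the robot, and variables do not carry over. Pictures are saved under pics/ and viewed, at most 10 in all, crops included, and the job is handed in when it is done.

Besides the shell and the picture viewer there is one more tool, called as name(argument=value, ...), one argument or row to a line, values as JSON. drive_tool: Moves the arm, as the interface text tells. Its arguments: {"type":"object","properties":{"series":{"type":"array"},"newtons":{"type":"number"}},"required":["series"]}

```bash
ls; mkdir -p pics; cat > h.py <<'E'
import numpy as np, cv2
from workcell import arm
from scipy.spatial.transform import Rotation as R
def snap(n,save=None):
    c=arm.get_calibration(n); p,d=arm.snapshot(n)
    if save: cv2.imwrite('pics/'+save,p[:,:,::-1])
    return p,d,c
def cloud(d,c):
    K=np.array(c['intrinsics']);h,w=d.shape
    u,v=np.meshgrid(np.arange(w),np.arange(h))
    uv=np.stack([u,v],-1).reshape(-1,1,2).astype(np.float64)
    n=cv2.undistortPoints(uv,K,np.array([c['k1'],0,0,0,0.]),).reshape(h,w,2)
    P=np.stack([n[...,0]*d,-n[...,1]*d,-d],-1)
    W=P@np.array(c['rotation']).reshape(3,3).T+np.array(c['position'])
    W[d<=0]=np.nan
    return W
def rel(Rt,pt):
    s=arm.get_state(); q=R.from_quat(s['tcp_rot'])
    print('shift cm',np.round(q.inv().apply(np.array(pt)-s['tool_pos'])/10,2),'rot deg',np.round((q.inv()*Rt).as_rotvec(degrees=True),2))
E
python3 - <<'E'
from h import *
for n in('scene','top'):
    p,d,c=snap(n,n+'1.png'); np.savez(n+'1',p=p,d=d,W=cloud(d,c)); print(n,c)
print(arm.get_state(),arm.tip_reach)
E
```

```text
picsTraceback (most recent call last):
  File "<stdin>", line 3, in <module>
  File "h.py", line 14, in cloud
    W=P@np.array(c['rotation']).reshape(3,3).T+np.array(c['position'])
        ~~~~~~~~~~~~~~~~~~~~~~~~~~~~~~~^^^^^
ValueError: cannot reshape array of size 4 into shape (3,3)
```

```bash
sed -i "s/np.array(c\['rotation'\]).reshape(3,3).T/R.from_quat(c['rotation']).as_matrix().T/" h.py
python3 - <<'E'
from h import *
for n in('scene','top'):
    p,d,c=snap(n,n+'1.png'); np.savez(n+'1',p=p,d=d,W=cloud(d,c)); print(n,c)
print(arm.get_state(),arm.tip_reach)
E
```

```text
scene {'intrinsics': array([[515.08952071,   0.        , 317.59501861],
       [  0.        , 515.08952071, 199.6532057 ],
       [  0.        ,   0.        ,   1.        ]]), 'k1': 0.0266820443755327, 'position': array([1218.76298438,  430.20950951, 1087.12256984]), 'rotation': array([0.15361705, 0.27464812, 0.82056797, 0.47711467])}
top {'intrinsics': array([[446.6667962 ,   0.        , 315.07870666],
       [  0.        , 446.6667962 , 206.40249617],
       [  0.        ,   0.        ,   1.        ]]), 'k1': -0.02660973947448292, 'position': array([ 467.99172602,   15.2646924 , 1127.36153789]), 'rotation': array([-0.04853486,  0.02863061,  0.71695411, -0.69483916])}
{'clock': 0.15, 'q': array([ 1.18030129,  0.59997361, -0.00250807,  1.5999459 ,  0.00184375,
        0.94295184, -0.07978079]), 'joint_velocities': array([-0.00023041, -0.00302273, -0.00019127, -0.00286381, -0.00145543,
       -0.00034786,  0.00051061]), 'joint_torque': array([ 2.56097810e-03, -7.76990819e+01,  1.56636000e+00, -2.58232927e+01,
        1.24528643e-02,  6.83066741e-03,  2.34487476e-05]), 'tool_pos': array([ 223.64050624, -689.27692885,  247.59264579]), 'tcp_rot': array([ 9.87710819e-01,  1.56291169e-01, -1.85959419e-04, -6.11698356e-04]), 'ft_force': array([-0.65683383,  0.79566119,  0.51360058]), 'ft_torque': array([ 0.00127968, -0.02246731, -0.02247905]), 'grasp_force': 0.0, 'grip_width': 85.38659999679878} 17.0
```

View pics/scene1.png

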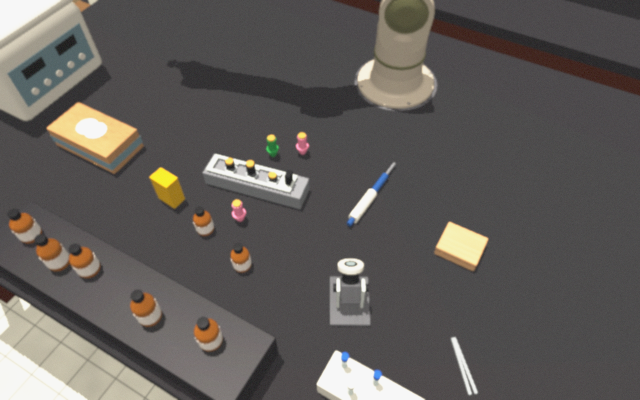

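View pics/top1.png

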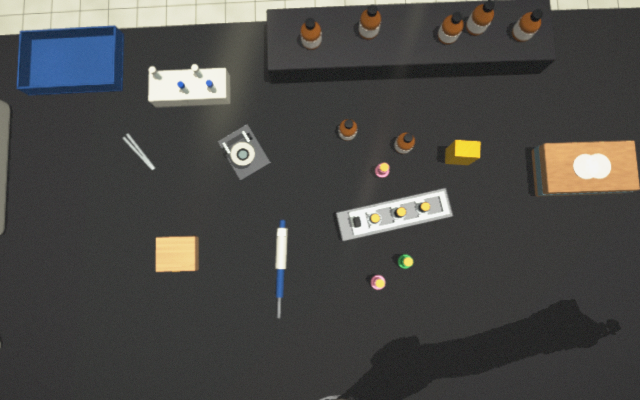

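The top picture shows the block around (395,213) with the knob at (357,222) and three objectives at (375,218), (401,212) and (425,207). The inspection camera's ring is at (242,154). Green and pink look-alikes stand around the block.

```bash
python3 - <<'E'
from h import *
for n,boxs in(('top',{'block':(330,460,180,245),'cam':(205,280,115,190)}),('scene',{'block':(195,315,145,215),'cam':(325,375,255,330)})):
    z=np.load(n+'1.npz');W=z['W'];p=z['p']
    for k,(a,b,c,d) in boxs.items():
        w=W[c:d,a:b];q=p[c:d,a:b].astype(int);Z=w[...,2]
        print(n,k)
        if k=='block':
            m=(Z>30)&(Z<58)&(q.std(-1)<25);xy=w[m][:,:2].astype(np.float32);r=cv2.minAreaRect(xy);print('rect',r,m.sum())
            m=(Z>61)&(Z<100);N,l,s,ce=cv2.connectedComponentsWithStats(m.astype(np.uint8))
            for i in range(1,N):
                if s[i,4]<6:continue
                pt=w[l==i];top=pt[pt[:,2]>pt[:,2].max()-5];print(s[i],'max',pt[:,2].max().round(1),'topmean',top.mean(0).round(1),len(top),q[l==i].mean(0).round())
        else:
            m=(Z>95)&(Z<150)&(q.min(-1)>150);pt=w[m];ce=pt.mean(0);u,s,v=np.linalg.svd(pt-ce);print('ring',ce.round(1),len(pt),v.round(3).tolist(),s.round())
            m=(Z>2)&(Z<30);print('base',cv2.minAreaRect(w[m][:,:2].astype(np.float32)))
    I=cv2.resize(p[boxs['block'][2]:boxs['block'][3],boxs['block'][0]:boxs['block'][1]],None,fx=6,fy=6,interpolation=2)[:300]
    J=cv2.resize(p[boxs['cam'][2]:boxs['cam'][3],boxs['cam'][0]:boxs['cam'][1]],(400,300),interpolation=2)
    O=np.zeros((600,800,3),np.uint8);O[:I.shape[0],:min(800,I.shape[1])]=I[:,:800];O[300:,:400]=J
    cv2.imwrite(f'pics/crop_{n}.png',O[:,:,::-1])
E
```

```text
top block
rect ((562.2186279296875, -146.99298095703125), (70.40245056152344, 270.5644836425781), 11.078831672668457) 2842
[89 22 11 10 93] max 84.9 topmean [ 575.3 -214.    81.2] 29 [193. 173.  98.]
[65 27 11 11 92] max 95.0 topmean [ 563.  -156.6   91.6] 38 [196. 177.  98.]
[41 33 10 11 78] max 75.9 topmean [553.  -98.6  73. ] 8 [227. 208. 123.]
[23 36  9 12 80] max 94.4 topmean [544.1 -54.6  91.4] 37 [106. 107. 104.]
top cam
ring [710.9 208.7 113.2] 369 [[-0.393, -0.834, -0.388], [0.815, -0.511, 0.274], [-0.427, -0.209, 0.88]] [302. 289. 109.]
base ((740.6284790039062, 231.07281494140625), (195.134765625, 198.40945434570312), 88.67200469970703)
scene block
rect ((625.1307373046875, -134.0233154296875), (197.8111572265625, 274.5640869140625), 11.741562843322754) 2110
[30 13 10 11 85] max 82.0 topmean [ 576.  -215.2   79.3] 38 [166. 150.  92.]
[ 50  15  11  15 118] max 93.8 topmean [ 565.2 -156.6   91.2] 37 [140. 127.  81.]
[ 89  25   9  15 108] max 95.8 topmean [545.  -54.   92.7] 21 [79. 79. 77.]
[73 26  9 10 65] max 72.8 topmean [552.9 -96.4  69.6] 31 [210. 190. 115.]
[37 55 10 10 77] max 76.7 topmean [ 674.8 -122.6   73.4] 34 [235. 189. 124.]
[ 0 61 13  9 80] max 88.5 topmean [ 741.8 -182.1   85.6] 40 [77. 66. 57.]
scene cam
ring [716.4 211.2 115.4] 334 [[-0.882, -0.293, -0.37], [0.339, -0.939, -0.065], [0.328, 0.182, -0.927]] [282. 272. 115.]
base ((713.42529296875, 216.12249755859375), (189.37069702148438, 118.74819946289062), 29.340484619140625)
```

View pics/crop_top.png

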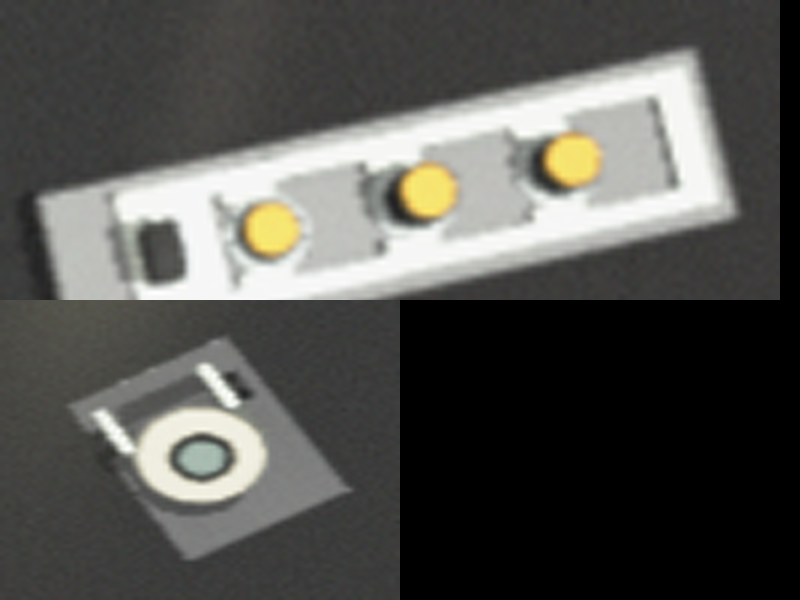

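View pics/crop_scene.png

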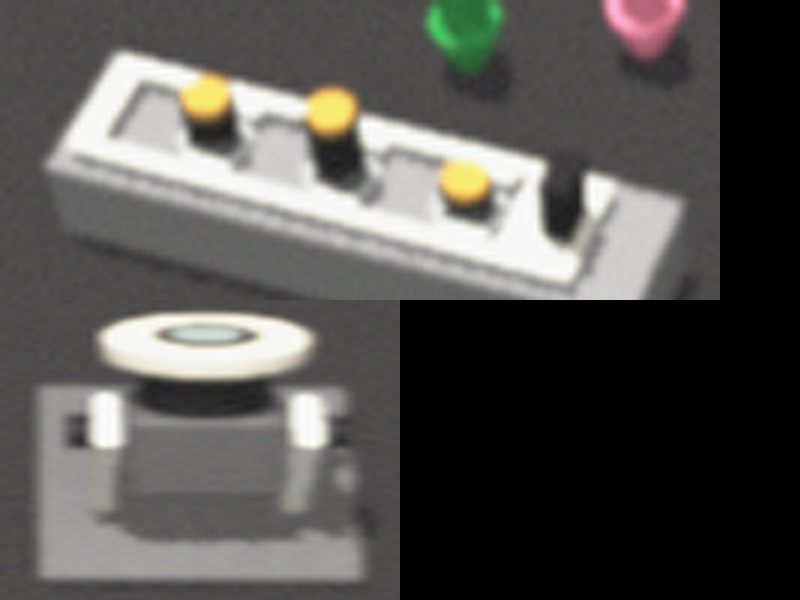

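The crops confirm that the long objective is in the middle well, with the tallest yellow top. The knob's near end is locked, and the camera's axis points back towards the robot at a heading of about −150°. I'll move over the block and refine with the wrist camera.

```bash
cat >> h.py <<'E'
def down(yaw): # tool x at world yaw (deg), z down
    c,s=np.cos(np.radians(yaw)),np.sin(np.radians(yaw)); return R.from_matrix(np.array([[c,s,0],[s,-c,0],[0,0,-1]]))
E
python3 - <<'E'
from h import *
rel(down(101.1),[545,-80,250])
z=np.load('top1.npz');W=z['W'];p=z['p'].astype(int)
a=p[115:190,205:280];w=W[115:190,205:280]
m=(w[...,2]<14)&(a.mean(-1)>70)&(a.mean(-1)<140)&(np.hypot(w[...,0]-735,w[...,1]-220)<100);m=cv2.morphologyEx(m.astype(np.uint8),cv2.MORPH_OPEN,np.ones((3,3)))>0
print(m.sum(),cv2.minAreaRect(w[m][:,:2].astype(np.float32)))
E
```

```text
shift cm [ 49.38 -48.03  -0.19] rot deg [-7.000e-02 -4.000e-02 -8.312e+01]
1025 ((750.9701538085938, 234.1949462890625), (156.64166259765625, 98.39215850830078), 33.96237564086914)
```

drive_tool(
  series=[3.3,-3.2,0,0,0,0,0,3.3,-3.2,0,0,0,0,0,3.3,-3.2,0,0,0,0,0,3.3,-3.2,0,0,0,0,0,3.3,-3.2,0,0,0,0,0,3.3,-3.2,0,0,0,0,0,3.3,-3.2,0,0,0,0,0,3.3,-3.2,0,0,0,0,0,3.3,-3.2,0,0,0,0,0,3.3,-3.2,0,0,0,0,0,3.3,-3.2,0,0,0,0,0,3.3,-3.2,0,0,0,0,0],
)

```text
clock: 1.35
tool_pos: [482.4, -200.4, 248.3]
tcp_rot: [0.988, 0.156, 0.0, 0.0]
ft_force: [1.0, -0.7, 0.0]
grip_width: 85.5
grasp_force: 0.0
```

drive_tool(
  series=[3.3,-3.2,0,0,0,0,0,3.3,-3.2,0,0,0,0,0,0,0,0,0,0,-8.3,0,0,0,0,0,0,-8.3,0,0,0,0,0,0,-8.3,0,0,0,0,0,0,-8.3,0,0,0,0,0,0,-8.3,0,0,0,0,0,0,-8.3,0,0,0,0,0,0,-8.3,0,0,0,0,0,0,-8.3,0,0,0,0,0,0,-8.3,0,0,0,0,0,0,-8.3,0],
)

```text
clock: 2.55
tool_pos: [524.8, -120.9, 248.1]
tcp_rot: [0.634, 0.773, -0.0, -0.0]
ft_force: [-0.6, -0.2, 0.2]
grip_width: 85.4
grasp_force: 0.0
```

drive_tool(
  series=[0,0,0,0,0,0,0,0,0,0,0,0,0,0],
)

```text
clock: 2.75
tool_pos: [524.8, -121.1, 248.1]
tcp_rot: [0.638, 0.77, -0.0, -0.0]
ft_force: [0.7, -0.2, -0.1]
grip_width: 85.4
grasp_force: 0.0
```

```bash
python3 - <<'E'
from h import *
p,d,c=snap('wrist','w1.png');W=cloud(d,c);np.savez('w1',p=p,d=d,W=W)
Z=W[...,2];q=p.astype(int)
m=(Z>62)&(Z<100)&(np.hypot(W[...,0]-560,W[...,1]+140)<130);N,l,s,ce=cv2.connectedComponentsWithStats(m.astype(np.uint8))
for i in range(1,N):
    if s[i,4]<40:continue
    pt=W[l==i];t=np.nanpercentile(pt[:,2],90);top=pt[abs(pt[:,2]-t)<3];print(s[i],t.round(1),top.mean(0).round(1),cv2.minAreaRect(top[:,:2].astype(np.float32)),q[l==i].mean(0).round())
E
```

```text
[341 118  27  17 419] 90.9 [545.2 -53.8  89.9] ((544.9843139648438, -54.0345458984375), (22.75812339782715, 15.331035614013672), 10.716416358947754) [98. 99. 97.]
[341 157  22  21 365] 69.5 [553.7 -97.6  68.8] ((553.8195190429688, -97.34980773925781), (19.58872413635254, 19.023813247680664), 10.734233856201172) [237. 233. 183.]
[437 199  24  21 380] 72.3 [ 673.7 -123.9   71.6] ((673.7301635742188, -124.2605972290039), (19.5200252532959, 19.72216033935547), 75.90736389160156) [247. 224. 164.]
[239 201  22  21 356] 72.5 [ 449.  -169.1   71.6] ((448.918701171875, -169.33242797851562), (19.70245933532715, 19.09035301208496), 55.40737533569336) [214. 237. 148.]
[340 208  24  28 492] 91.3 [ 565.  -156.4   90.7] ((564.88671875, -156.4978485107422), (18.518163681030273, 19.922714233398438), 15.113688468933105) [208. 206. 166.]
[340 256  21  23 381] 79.4 [ 576.3 -215.1   78.7] ((576.4280395507812, -215.2279815673828), (19.818952560424805, 19.368146896362305), 3.102250099182129) [207. 203. 155.]
```

View pics/w1.png

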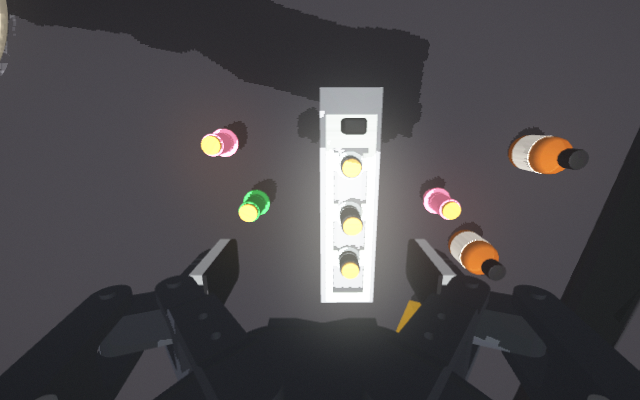

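The wrist view shows the knob at (354,126) and the objectives at (351,167), (351,222) and (349,269), all unobstructed.

```bash
python3 - <<'E'
from h import *
rel(down(100.9),[545,-54,79])
E
```

```text
shift cm [ 6.21  3.24 16.91] rot deg [-0.02 -0.01 -0.16]
```

drive_tool(
  series=[3.1,1.62,0,0,0,0,0,3.1,1.62,0,0,0,0,0,0,0,4,0,0,0,0.2,0,0,4,0,0,0,0.2,0,0,4,0,0,0,0.2,0,0,3,0,0,0,0.2,0,0,1.9,0,0,0,0.2,0,0,0,0,0,0,0.2,0,0,0,0,0,0,0.2],
)

```text
clock: 3.7
tool_pos: [545.1, -53.6, 79.5]
tcp_rot: [0.637, 0.771, -0.0, -0.0]
ft_force: [1.1, 0.2, 1.1]
grip_width: 68.2
grasp_force: 0.0
```

drive_tool(
  series=[0,0,0,0,0,0,1,0,0,0,0,0,0,1,0,0,0,0,0,0,1,0,0,0,0,0,0,1,0,0,0,0,0,0,1,0,0,0,0,0,0,1,0,0,0,0,0,0,1,0,0,0,0,0,0,1,0,0,0,0,0,0,1,0,0,0,0,0,0,1],
  newtons=30,
)

```text
clock: 4.7
tool_pos: [544.8, -54.2, 80.3]
tcp_rot: [0.636, 0.771, -0.0, 0.0]
ft_force: [-2.3, -0.7, 8.8]
grip_width: 23.4
grasp_force: 33.1
```

drive_tool(
  series=[0.4,0,-0.1,0,0,0,1,0.4,0,0,0,0,0,1,0.4,0,0,0,0,0,1,0.4,0,0,0,0,0,1,0.4,0,0,0,0,0,1,0.4,0,0,0,0,0,1,0.3,0,0,0,0,0,1,0,0,0,0,0,0,1,0,0,0,0,0,0,1],
)

```text
clock: 5.6
tool_pos: [540.0, -29.3, 80.4]
tcp_rot: [0.637, 0.771, -0.001, 0.001]
ft_force: [-0.1, -8.9, 3.3]
grip_width: 23.4
grasp_force: 32.5
```

drive_tool(
  series=[0.2,0,0,0,0,0,1,0.2,0,0,0,0,0,1,0,0,0,0,0,0,1,0,0,0,0,0,0,1],
)

```text
clock: 6.0
tool_pos: [539.9, -29.1, 80.4]
tcp_rot: [0.638, 0.77, -0.002, 0.002]
ft_force: [3.9, -21.5, 0.7]
grip_width: 23.6
grasp_force: 32.3
```

The knob is at its end stop: the force rose and it stopped moving. I'll relieve the load, release and go up.

drive_tool(
  series=[-0.5,0,0,0,0,0,1,0,0,0,0,0,0,0.2,0,0,0,0,0,0,0.2,0,0,0,0,0,0,0.2,0,0,0,0,0,0,0.2,0,0,0,0,0,0,0.2,0,0,-3,0,0,0,0.2,0,0,-4,0,0,0,0.2,-3,0,-4,0,0,0,0.2,-4,0,-3,0,0,0,0.2,-3,0,0,0,0,0,0.2,0,0,0,0,0,0,0.2],
)

```text
clock: 7.2
tool_pos: [559.6, -131.6, 221.1]
tcp_rot: [0.639, 0.769, -0.0, 0.002]
ft_force: [-0.3, -0.4, -0.8]
grip_width: 68.1
grasp_force: 0.0
```

```bash
python3 - <<'E'
from h import *
p,d,c=snap('wrist','w2.png');W=cloud(d,c)
Z=W[...,2];q=p.astype(int)
m=(Z>62)&(Z<100)&(np.hypot(W[...,0]-555,W[...,1]+120)<110);N,l,s,ce=cv2.connectedComponentsWithStats(m.astype(np.uint8))
for i in range(1,N):
    if s[i,4]<40:continue
    pt=W[l==i];t=np.nanpercentile(pt[:,2],90);top=pt[abs(pt[:,2]-t)<3];print(s[i],t.round(1),top.mean(0).round(1),cv2.minAreaRect(top[:,:2].astype(np.float32)))
rel(down(100.9),[565,-156.5,79])
print(arm.get_state()['tool_pos'])
E
```

```text
[308  66  28  24 621] 91.0 [540.6 -29.4  89.9] ((540.5939331054688, -29.4080753326416), (23.178340911865234, 15.26728630065918), 10.213980674743652)
[311 142  24  25 446] 69.4 [553.9 -97.7  68.7] ((553.7471923828125, -97.61830139160156), (19.722551345825195, 18.802885055541992), 10.321625709533691)
[418 192   8  14  65] 70.8 [ 664.3 -124.    70.2] ((664.286865234375, -123.69013214111328), (1.175054669380188, 8.31786823272705), 0.42173925042152405)
[213 194  11  17 115] 71.8 [ 456.4 -165.3   71.3] ((456.6834411621094, -165.5720977783203), (2.8175759315490723, 12.857560157775879), 24.192262649536133)
[311 200  24  30 579] 91.3 [ 565.1 -156.3   90.7] ((565.173583984375, -156.6246795654297), (18.409971237182617, 19.53489875793457), 9.895843505859375)
[312 252  22  26 458] 79.3 [ 576.4 -215.    78.6] ((576.5457763671875, -215.4897918701172), (19.556846618652344, 19.802165985107422), 24.01245880126953)
shift cm [-2.82  0.07 14.15] rot deg [ 0.02  0.05 -0.15]
[ 558.94819164 -128.80578459  220.43107031]
```

drive_tool(
  series=[-1.4,0.03,4,0,0,0,0.2,-1.4,0.03,4,0,0,0,0.2,0,0,3,0,0,0,0.2,0,0,2,0,0,0,0.2,0,0,1.4,0,0,0,0.2,0,0,0,0,0,0,0.2,0,0,0,0,0,0,0.2],
)

```text
clock: 7.95
tool_pos: [565.2, -153.0, 76.6]
tcp_rot: [0.636, 0.772, 0.0, -0.0]
ft_force: [0.8, -0.3, -0.7]
grip_width: 68.5
grasp_force: 0.0
```

drive_tool(
  series=[0,0,0,0,0,0,1,0,0,0,0,0,0,1,0,0,0,0,0,0,1,0,0,0,0,0,0,1,0,0,0,0,0,0,1,0,0,0,0,0,0,1,0,0,0,0,0,0,1,0,0,0,0,0,0,1,0,0,0,0,0,0,1,0,0,0,0,0,0,1],
  newtons=60,
)

```text
clock: 8.95
tool_pos: [565.2, -154.1, 77.3]
tcp_rot: [0.636, 0.771, 0.0, 0.001]
ft_force: [-1.7, 0.5, 6.4]
grip_width: 22.0
grasp_force: 58.4
```

drive_tool(
  series=[0,0,-1,0,0,0,1,0,0,-1,0,0,0,1,0,0,-2,0,0,0,1,0,0,-3,0,0,0,1,0,0,-4,0,0,0,1,0,0,-3,0,0,0,1,0,0,-2,0,0,0,1,0,0,0,0,0,0,1,0,0,0,0,0,0,1],
)

```text
clock: 9.85
tool_pos: [564.7, -154.1, 236.7]
tcp_rot: [0.636, 0.771, 0.0, 0.0]
ft_force: [-0.5, -1.0, -1.6]
grip_width: 22.2
grasp_force: 58.9
```

```bash
python3 - <<'E'
from h import *
p,d,c=snap('scene','s2.png');W=cloud(d,c);np.savez('s2',p=p,W=W)
p2,d2,c2=snap('wrist');np.savez('w3',p=p2,W=cloud(d2,c2))
O=np.vstack([cv2.resize(p[60:235,180:440],(780,300)),cv2.resize(p2,(780,300))]);cv2.imwrite('pics/s2c.png',O[:,:,::-1])
print(arm.get_state())
E
```

```text
{'clock': 9.95, 'q': array([ 0.49407134,  0.48253438, -0.46400679,  1.9188886 ,  0.29125919,
        0.8078063 ,  0.0638033 ]), 'joint_velocities': array([-0.00291756,  0.01100091,  0.00305411,  0.00166438, -0.0032873 ,
        0.00138656,  0.0010327 ]), 'joint_torque': array([ 1.05686984e-01, -6.44144511e+01, -5.28567106e+00, -2.28145981e+01,
        8.15441133e-03,  1.13927985e-03,  2.39793000e-03]), 'tool_pos': array([ 564.21456199, -153.87446392,  235.36374384]), 'tcp_rot': array([ 6.36210017e-01,  7.71515477e-01, -4.25118357e-04, -7.08565753e-04]), 'ft_force': array([ 0.4328675 ,  0.04145954, -1.78250981]), 'ft_torque': array([-0.03631386,  0.01685071, -0.00386884]), 'grasp_force': 58.878920674324036, 'grip_width': 21.916818633245605}
```

View pics/s2c.png

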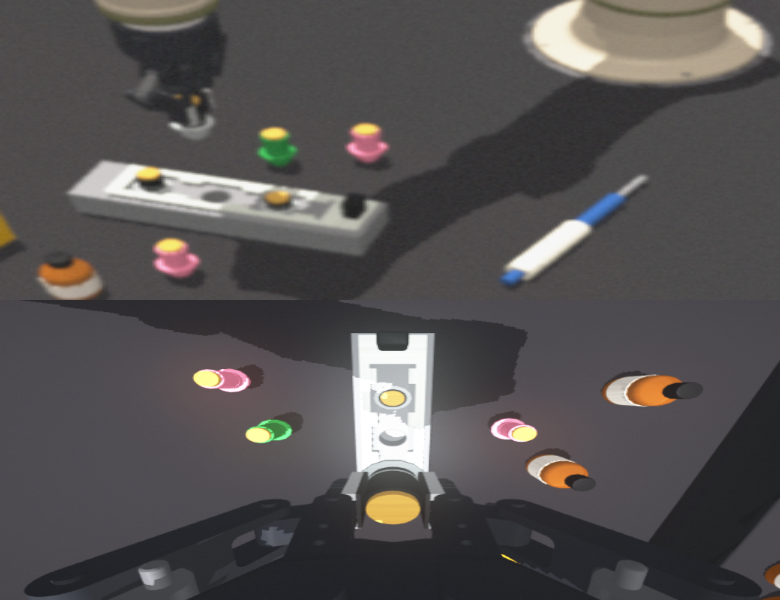

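The objective is lifted in the fingers and both neighbours are still in their wells. Next I'll move towards the inspection camera and look at it from closer.

drive_tool(
  series=[3,0,-2,0,0,0,1,4,0.5,-2,0,0,0,1,4,1,-2,0,0,0,1,4,1,0,0,0,0,1,3,1,0,0,0,0,1,2,1,0,0,0,0,1,0,0,0,0,0,0,1,0,0,0,0,0,0,1,0,0,0,0,0,0,1],
)

```text
clock: 10.85
tool_pos: [570.6, 49.8, 295.4]
tcp_rot: [0.637, 0.771, -0.001, -0.0]
ft_force: [-0.4, -1.0, -1.7]
grip_width: 22.1
grasp_force: 59.0
```

```bash
python3 - <<'E'
from h import *
s=arm.get_state();print(s['tool_pos'],s['tcp_rot'])
p,d,c=snap('wrist','w4.png');np.savez('w4',p=p,W=cloud(d,c),d=d);print(c)
E
```

```text
[570.62429034  49.78716166 295.36335223] [ 6.36662486e-01  7.71141971e-01 -8.60494226e-04 -4.46304567e-04]
{'intrinsics': array([[280.38951894,   0.        , 322.06092112],
       [  0.        , 280.38951894, 197.27958494],
       [  0.        ,   0.        ,   1.        ]]), 'k1': -0.011025858369058268, 'position': array([558.87150911, 114.0469646 , 420.60984478]), 'rotation': array([-0.12940278, -0.01134331,  0.09387243,  0.98707356])}
```

View pics/w4.png

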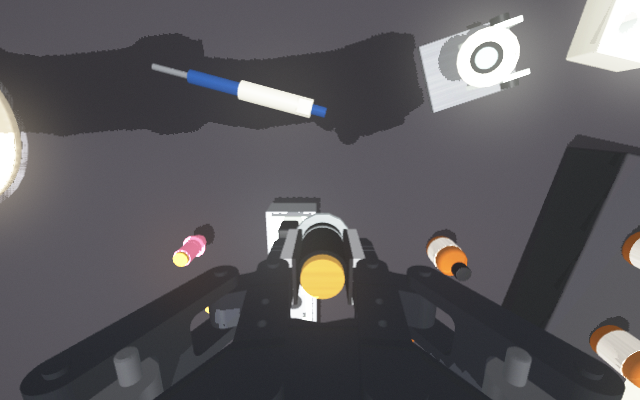

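The inspection camera's ring is at (487,55), and the held objective is upright with its thread end at (322,277).

```bash
python3 - <<'E'
from h import *
z=np.load('w4.npz');W=z['W'];p=z['p'].astype(int)
sl=(slice(15,115),slice(410,535));w=W[sl];q=p[sl]
m=(w[...,2]>88)&(w[...,2]<145)&(q.min(-1)>180)
pt=w[m]
rng=np.random.default_rng(0);best=None
for _ in range(3000):
    a=pt[rng.choice(len(pt),3,False)];n=np.cross(a[1]-a[0],a[2]-a[0]);L=np.linalg.norm(n)
    if L<200:continue
    n/=L;n*=np.sign(n[2]);k=abs((pt-a[0])@n)<1.5
    if n[2]<.6:continue
    if best is None or k.sum()>best.sum():best=k
P=pt[best];c=P.mean(0);n=np.linalg.svd(P-c)[2][2];n*=np.sign(n[2])
print('n',len(pt),len(P),n.round(3),'heading',np.degrees(np.arctan2(n[1],n[0])).round(1),'elev',np.degrees(np.arcsin(n[2])).round(1))
# circle centre in plane
e1=np.cross([0,0,1],n);e1/=np.linalg.norm(e1);e2=np.cross(n,e1)
uv=np.c_[(P-c)@e1,(P-c)@e2].astype(np.float32);(cu,cv_),r=cv2.minEnclosingCircle(uv);el=cv2.fitEllipse(cv2.convexHull(uv));print(cu,cv_,r,el)
print('centre',c+cu*e1+cv_*e2, 'ell',c+el[0][0]*e1+el[0][1]*e2)
b=(w[...,2]>3)&(w[...,2]<16)&(q.mean(-1)>110);b=cv2.morphologyEx(b.astype(np.uint8),cv2.MORPH_OPEN,np.ones((3,3)))>0
print('base',b.sum(),cv2.minAreaRect(w[b][:,:2].astype(np.float32)))
# objective in hand, tool frame
s=arm.get_state();T=R.from_quat(s['tcp_rot']).inv().apply((W.reshape(-1,3)-s['tool_pos'])).reshape(W.shape)
sl=(slice(205,305),slice(285,360));t=T[sl];yl=(p[sl][...,0]>170)&(p[sl][...,2]<120)
t1=t[yl];print('thread',yl.sum(),np.median(t1,0),cv2.minEnclosingCircle(t1[:,:2].astype(np.float32)))
cm=(t[...,2]>20)&(t[...,2]<45)&(p[sl].min(-1)>90);print('collar',cm.sum(),t[cm].min(0),t[cm].max(0),np.median(t[cm],0))
E
```

```text
n 2826 2154 [-0.505 -0.285  0.815] heading -150.6 elev 54.6
0.7083455920219421 -0.9683758616447449 27.777448654174805 ((0.7203702926635742, -1.0423007011413574), (54.49327850341797, 54.99067687988281), 62.2169189453125)
centre [709.19615787 208.13233694 112.07412288] ell [709.14959581 208.09229004 112.03125451]
base 3120 ((728.5176391601562, 219.08863830566406), (96.09883880615234, 90.11400604248047), 29.25843048095703)
thread 1538 [nan nan nan] ((-2.344797134399414, -0.5339870452880859), 10.955092430114746)
collar 622 [  0.78790038 -14.57154225  20.06062749] [14.47306769 15.50260047 33.99499137] [ 9.43401163  0.19321302 28.81819492]
```

```bash
cat > tgt.py <<'E'
from h import *
C=np.array([709.2,208.1,112]);h,e=np.radians(-150.3),np.radians(55)
n=np.array([np.cos(e)*np.cos(h),np.cos(e)*np.sin(h),np.sin(e)])
s=arm.get_state();q=R.from_quat(s['tcp_rot']);cur=-q.apply([0,0,1])
ax=np.cross(cur,n);a=np.arcsin(np.linalg.norm(ax));rv=ax/np.linalg.norm(ax)*a
Rt=R.from_rotvec(rv)*q
P=C+80*n-Rt.apply([-2.4,0,58.5])
print('rot tool deg',np.degrees(q.inv().apply(rv)).round(2),'TCP',P.round(1),'shift after (cm, new tool axes)',(Rt.inv().apply(P-s['tool_pos'])/10).round(2))
o=s['tool_pos']+q.apply([-2.4,0,58.5]);print('now obj in cam: along',((o-C)@n).round(1),'off',np.linalg.norm((o-C)-((o-C)@n)*n).round(1))
E
python3 tgt.py
```

```text
rot tool deg [-33.21  11.31   0.  ] TCP [639.6 171.  225.9] shift after (cm, new tool axes) [ 8.62  3.22 12.59]
now obj in cam: along 217.0 off 116.2
```

drive_tool(
  series=[0,0,0,-5.535,1.885,0,1,0,0,0,-5.535,1.885,0,1,0,0,0,-5.535,1.885,0,1,0,0,0,-5.535,1.885,0,1,0,0,0,-5.535,1.885,0,1,0,0,0,-5.535,1.885,0,1,0,0,0,0,0,0,1,0,0,0,0,0,0,1],
)

```text
clock: 11.7
tool_pos: [572.5, 48.5, 298.2]
tcp_rot: [0.609, 0.735, 0.28, 0.106]
ft_force: [0.7, -0.1, -0.5]
grip_width: 21.9
grasp_force: 60.8
```

```bash
python3 tgt.py
```

```text
rot tool deg [-0.1   0.06 -0.  ] TCP [639.6 171.  225.9] shift after (cm, new tool axes) [ 8.74  2.92 12.75]
now obj in cam: along 207.5 off 92.3
```

drive_tool(
  series=[1.5,0.5,2,0,0,0,1,2,0.7,2.5,0,0,0,1,2,0.7,2.5,0,0,0,1,2,0.6,2.5,0,0,0,1,1.2,0.4,2,0,0,0,1,0,0,1.25,0,0,0,1,0,0,0,0,0,0,1,0,0,0,0,0,0,1,0,0,0,0,0,0,1],
)

```text
clock: 12.6
tool_pos: [606.8, 107.5, 255.7]
tcp_rot: [0.609, 0.736, 0.275, 0.106]
ft_force: [0.7, -0.4, -1.3]
grip_width: 22.3
grasp_force: 60.9
```

```bash
python3 tgt.py; python3 - <<'E'
from h import *
p,d,c=snap('scene');W=cloud(d,c);np.savez('s5',p=p,W=W)
p2,d2,c2=snap('wrist');W2=cloud(d2,c2);np.savez('w5',p=p2,W=W2)
O=np.vstack([cv2.resize(p[130:330,180:440],(520,300)),cv2.resize(p2,(520,300))]);cv2.imwrite('pics/s5c.png',O[:,:,::-1])
s=arm.get_state();T=R.from_quat(s['tcp_rot']).inv().apply((W2.reshape(-1,3)-s['tool_pos'])).reshape(W2.shape)
sl=(slice(205,305),slice(285,360));t=T[sl];q=p2[sl].astype(int)
yl=(q[...,0]>150)&(q[...,2]<130)&np.isfinite(t[...,2])&(t[...,2]<0);t1=t[yl];print('thread',yl.sum(),np.median(t1,0),cv2.minEnclosingCircle(t1[:,:2].astype(np.float32)))
cm=(t[...,2]>20)&(t[...,2]<45)&(q.min(-1)>90);print('collar',t[cm].min(0),t[cm].max(0),np.median(t[cm],0))
E
```

```text
rot tool deg [-0.63  0.4   0.  ] TCP [639.6 171.  225.9] shift after (cm, new tool axes) [4.72 1.78 5.89]
now obj in cam: along 138.9 off 51.0
thread 1464 [ -1.66745311   0.55710142 -13.12693677] ((-2.3820242881774902, -0.5844191312789917), 10.672632217407227)
collar [  0.40768774 -14.63406168  20.0445571 ] [14.42050369 15.00736362 34.01623159] [ 9.60850344  0.69665516 28.82669967]
```

View pics/s5c.png

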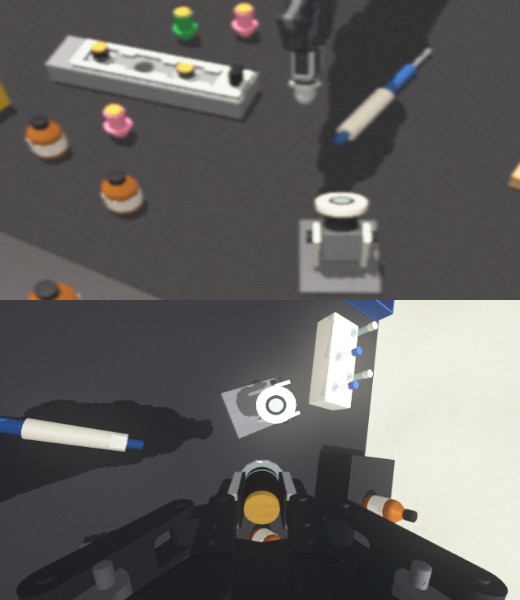

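The objective is held on axis and heading for the camera, but the rows were cut short by a speed limit. I'll continue in slower steps.

drive_tool(
  series=[0.7,0.3,0.8,-0.1,0.06,0,1,0.7,0.3,0.8,-0.1,0.06,0,1,0.7,0.3,0.8,-0.1,0.06,0,1,0.7,0.3,0.8,-0.1,0.06,0,1,0.7,0.3,0.8,-0.1,0.06,0,1,0.7,0.3,0.8,-0.1,0.06,0,1,0.5,0,0.7,0,0,0,1,0,0,0.4,0,0,0,1,0,0,0,0,0,0,1,0,0,0,0,0,0,1],
)

```text
clock: 13.7
tool_pos: [639.4, 170.1, 224.5]
tcp_rot: [0.608, 0.735, 0.28, 0.106]
ft_force: [0.3, 0.8, -1.1]
grip_width: 22.0
grasp_force: 60.9
```

```bash
python3 tgt.py; python3 -c "
from h import *;print(arm.get_state()['q'].round(2))"
```

```text
rot tool deg [-0.09  0.05 -0.  ] TCP [639.6 171.  225.9] shift after (cm, new tool axes) [ 0.11  0.1  -0.08]
now obj in cam: along 79.2 off 1.6
[ 0.31  0.57 -0.84  2.16  1.78  0.3  -1.82]
```

drive_tool(
  series=[0,0,0,0,0,0,1,0,0,0,0,0,0,1,0,0,0,0,0,0,1,0,0,0,0,0,0,1,0,0,0,0,0,0,1],
)

```text
clock: 14.2
tool_pos: [639.6, 170.3, 224.8]
tcp_rot: [0.608, 0.735, 0.281, 0.106]
ft_force: [-0.4, -0.1, -1.7]
grip_width: 22.2
grasp_force: 60.9
```

```bash
python3 tgt.py; python3 - <<'E'
from h import *
p,d,c=snap('wrist');W=cloud(d,c)
s=arm.get_state();T=R.from_quat(s['tcp_rot']).inv().apply((W.reshape(-1,3)-s['tool_pos'])).reshape(W.shape)
sl=(slice(205,305),slice(285,360));t=T[sl];q=p[sl].astype(int)
yl=(q[...,0]>150)&(q[...,2]<130)&np.isfinite(t[...,2])&(t[...,2]<0);print('thread',np.median(t[yl],0),cv2.minEnclosingCircle(t[yl][:,:2].astype(np.float32)),s['grasp_force'])
print(arm.job_done())
E
```

```text
rot tool deg [-0.05  0.04  0.  ] TCP [639.6 171.  225.9] shift after (cm, new tool axes) [ 0.08  0.07 -0.06]
now obj in cam: along 79.4 off 1.1
thread [ -1.9317923    0.29142749 -13.16127502] ((-2.607604742050171, 0.6098450422286987), 10.460041999816895) 60.88939905166626
the job is handed in; nothing more can be done
None
```

The lock is slid to its end stop, and the long objective is held still in the air, nose towards the inspection camera, about 79 mm in front of its lens and about 1 mm off its axis by my measurement. The job is handed in; no verdict came back.

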